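# Ready the pipette over a righted cup

## Robot

A 6-joint arm with a two-finger parallel gripper is mounted at the origin on the work surface. World frame = base frame: x ahead of the robot, y to its left, z up, the work surface at z = 0. Lengths are in m, angles in rad, forces in N, time in s.
With the tool pointing down it reaches from about 0.375 to 0.9 m from the base axis. Payload 3.1 kg.
Tool frame: the origin (TCP) lies on the centre line of the jaws, within the pads' length; the fingertips stand robot.tip_reach ahead of it and the grasp point (between the pads) is the TCP (robot.tip_reach is the distance from the TCP to the fingertips, in m); z points along the fingers, y is the direction in which the jaws open and shut (so a half turn about z gives the same grasp; the last joint's range is limited). The gripper opens to 87 mm and grips with 3 to 60 N. Pads are 19 mm wide; open, the fingers measure 117 mm over their backs; the gripper's body (75 mm by 190 mm) begins 51 mm behind the grasp point.
Start: joints at [1.018, 0.527, 1.433, -0, 1.181, -0.178], TCP at [0.229, 0.582, 0.242] pointing down, gripper open.
Joint ranges: [-3.08, 3.08], [-0.75, 2.2], [0.22, 2.44], [-1.43, 4.57], [0, 2.65], [-2.85, 2.85]. Speed limits (rad/s): [2.79, 2.79, 3.14, 3.14, 3.14, 3.14].

## Interface

Orientations are given as a unit quaternion [x, y, z, w].
In Python, from rig import telemetry, viewer, robot gives the robot as it stands. The module is installed in compiled form; this text tells all that it offers.
- The arm moves only by the tool step_arm, never from a script. Its argument "targets" is a list of rows, each an object of numbers: "dx", "dy", "dz": the shift along the tool's x, y, z in m; "rx", "ry", "rz": the turn, a rotation vector about the tool's x, y, z in degrees. In form: [{"dx": .., "dy": .., "dz": .., "rx": .., "ry": .., "rz": ..}, ...]. A call has exactly 5 rows; each row is the pose to reach, as a shift and turn from the pose measured when the call began, along the tool's axes at that moment; what a row does not reach only later rows make up. A row lasts 1/8 s, in which the tool goes at most 62.5 mm and 10.7 degrees, less where a joint would pass 70% of its speed; a pose out of reach is approached as far as the arm can. A call with a gripper value outside its range is refused whole. "gripper" is the opening, from 0 (shut) to 1 (fully open), set as the call begins (left out, the last holds). The fingers move at their own pace and stop on an object; "force" is the grip in N (left out, the last holds). Time passes only in rows, so rows that repeat a pose let the fingers close, or fill a call up. It gives the time, the measured TCP pose, the force and the opening at its end, in the units of the state.
- telemetry.get_obs(): the state, without advancing time (a new reading comes with each control period).
- viewer.camera(name): name is "scene" or "side" or "wrist"; returns a dict with "img" (384x512x3 uint8, blue, green, red), "depth" (384x512 float32, m along the optical axis (not along the pixel's ray), 0 where there is no reading), "K" (3x3 intrinsics, pixels), "R" (3x3) and "t" (3): a world point X has camera coordinates R X + t. Camera axes: x right, y down, z forward; pixel columns grow to the right and rows downward; lengths in m; the calibration is good to about 2 mm. A picture is of the moment at which its call begins.
- robot.hand_in(): hands the job in, once; it reports no verdict.
The state is a dict: "time": time; "q": joint angles; "joint_velocities": joint speeds; "joint_torque": joint torques, N m; "position": TCP position; "tool_rot": TCP orientation; "ft_force": force on the tool from outside, world axes, zero at the start; "moment": the same for the moment, N m; "grip_width": finger opening in m.
Only numpy, scipy, OpenCV 4.12 (cv2) and the standard library are available. Lean on these libraries where they do the work, as an engineer would, in place of code of your own. Each camera call takes 0.05 s, during which the arm holds its last target.

## Task

First stand the fallen cup upright on the bench, mouth up, and let go of it. Then draw the longer of the two pipettes out of its slanted stand, turn it upright with its tip down, and finish still holding it like that in the gripper, motionless, its tip over the middle of the cup's mouth and about two centimetres above the rim. The pipette must not touch the cup, and the short pipette and everything else on the bench is left where it is.

Things in the scene. Friction and masses are not known exactly. Their poses are not given: they have to be found in the camera images.
- cup: white straight-sided open plastic cup, 60 mm tall, 50 mm outer diameter, 3 mm wall, 4 mm floor, about 60 g, at first lying on its side on the bench with its mouth roughly towards the robot; origin: centre of the underside of its base; its z axis runs along the cup from base to mouth. Let go on its base edge within 30 degrees of upright, it settles upright
- cup_rim (a point): centre of the cup's mouth, level with its rim, 60 mm from the base along the cup's z
- pipette: the longer pipette, white, 200 mm long, about 110 g, in either socket of the stand. Origin: its very tip; z runs up its length from tip to plunger button. Tip cone up to 7 mm across to z 45 mm; shank 16 x 16 from z 51 to 106; handle 32 (x) by 28 (y) from z 106 to 180; button 18 across to z 200. In the stand it leans about 40 degrees, top towards the robot, y level
- pipette_handle (a point): middle of the place to grip the longer pipette: on its axis, on the handle, 152 mm up from the tip (balance point at about 135 mm); same axes as the pipette. A finger hook 18 mm wide stands out above it on the +x side, z 171 to 177 mm, reaching 37 mm from the axis, so the handle is gripped across y
- short_pipette: the shorter pipette in the other socket: same form, axes and lower end (handle from z 106 to 145 mm), but only 165 mm long and without a hook; leave it in its place
- stand: fixed pipette stand, base 130 (x) x 190 (y) x 10 mm; origin: centre of its underside, z up. Two square sockets at y = +50 and -50 mm, bore 20 mm, 60 mm long, open at both ends, slanted 35 degrees from vertical, tops towards -x (the robot). Upper mouths at x -10, z 111 mm. A pipette hangs in one by the foot of its handle; drawn along its own z, its tip is clear after 105 mm
- dish: covered round clear dish, 92 mm across, 16 high, lying flat; origin: centre of its underside; leave it alone
- slide_box: flat blue box 85 x 35 x 25 mm; origin: centre of its underside; leave it alone
- jar: standing closed white jar, 52 mm across, 65 high; origin: centre of its underside; leave it alone
- bottle: standing brown bottle with a black cap, 68 mm across, 140 high; origin: centre of its underside; leave it alone
- driver: small screwdriver 150 mm long, lying; origin: middle of its length, on the underside; leave it alone
There are look-alikes about, which are no part of the job. What is shaped like the cup but black, red or yellow is not meant.

How it is judged:
By the outcome, as a careful person would: the job done as asked, in the order asked, and still so for the second after the job is handed in, while the arm keeps its last pose, push and grip.
It also fails if it takes over 61 s, if anything falls off the work surface, if the arm or the gripper's body presses on something with over 40 N, if the wrist force passes 120 N, or if a joint passes its speed limit or range.

## Working session

There is one attempt and no reset: what is moved stays moved. The work goes in short steps, Python scripts to look and compute and a tool call to move; the robot and the scene stay as the last step left them, time stands still between calls to the robot, and variables do not carry over. Pictures are saved under pics/ and viewed, and the job is handed in when it is done.

Besides the shell and the picture viewer there is one more tool, called after ">>>" by a JSON object that holds its "api" and its "payload", one argument or row to a line. step_arm: Moves the arm, as the interface text tells. Its arguments: {"type":"object","properties":{"targets":{"type":"array"},"gripper":{"type":"number"},"force":{"type":"number"}},"required":["targets"]}

```bash
mkdir -p pics
cat > h.py <<'E'
import numpy as np, cv2
from rig import telemetry, viewer, robot
def snap(n,f):
    c=viewer.camera(n); cv2.imwrite('pics/'+f,c['img']); np.savez('pics/'+f[:-4]+'.npz',**c); return c
def ld(f): return dict(np.load('pics/'+f+'.npz'))
def pts(c):
    h,w=c['depth'].shape; u,v=np.meshgrid(np.arange(w),np.arange(h)); d=c['depth']
    P=np.stack([(u-c['K'][0,2])/c['K'][0,0]*d,(v-c['K'][1,2])/c['K'][1,1]*d,d],-1)
    return (P-c['t'])@c['R']
E
python3 - <<'E'
from h import *
for n in ['scene','side','wrist']:
    c=snap(n,n+'0.png'); print(n,-c['R'].T@c['t'],c['R'][2],c['K'][0,0])
print(telemetry.get_obs(),robot.tip_reach)
E
```

```text
scene [1.10426929 0.1730946  0.95117814] [-0.56821945 -0.10307866 -0.8163954 ] 399.0231637474573
side [ 0.14888453 -0.90994198  1.03091885] [ 0.28874295  0.69711385 -0.65624674] 462.3855874757111
wrist [0.15802592 0.60870103 0.38222801] [ 0.25378698 -0.10158347 -0.9619111 ] 317.17435641032574
{'time': 0.15, 'q': array([ 1.01752599e+00,  5.28250892e-01,  1.43357639e+00,  7.41508103e-06,
        1.18141434e+00, -1.78493483e-01]), 'joint_velocities': array([-0.00226546, -0.00115271, -0.00452245,  0.00076316, -0.00175305,
       -0.00058714]), 'joint_torque': array([ 1.49014566e-03, -4.40432954e+01, -1.76842350e+01,  6.34294655e-02,
        5.52288315e-02, -1.10743181e-04]), 'position': array([0.22848131, 0.58118417, 0.24080753]), 'tool_rot': array([ 1.86295002e-01,  9.82493508e-01, -7.68685217e-04, -2.98180633e-04]), 'ft_force': array([ 0.24561892,  0.1922423 , -0.08930557]), 'moment': array([ 0.01499506,  0.0020741 , -0.01907737]), 'grip_width': 0.08697964346543122} 0.019
```

```bash
python3 -c "
import cv2,numpy as np
a=[cv2.imread('pics/%s0.png'%n) for n in ['scene','side','wrist']]
"
```

```text
(no output)
```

View pics/scene0.png

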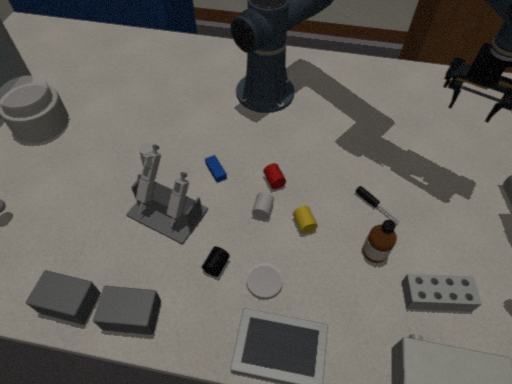

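View pics/side0.png

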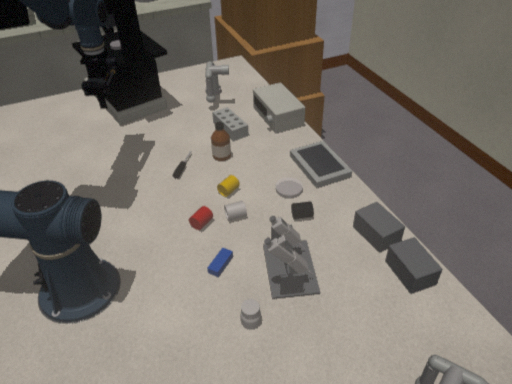

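View pics/wrist0.png

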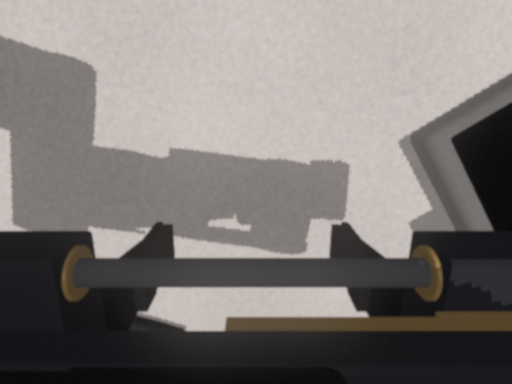

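The scene view shows the white cup at about (263,205), the red one at (275,176) and the yellow one at (305,218). The stand is at (165,200), with the taller pipette to its left at (150,165). The side view shows the cup at (236,211) and the stand at (290,260). Next I'll measure these.

Run:
```python
from h import *
c=ld('scene0');P=pts(c)
def crop(f,x0,y0,x1,y1,s,o):
    im=cv2.imread(f'pics/{f}.png')[y0:y1,x0:x1]; cv2.imwrite('pics/'+o,cv2.resize(im,None,fx=s,fy=s,interpolation=cv2.INTER_CUBIC))
crop('scene0',110,130,340,290,3.4,'s0c.png')
crop('side0',180,170,340,310,4.5,'d0c.png')
for n in ['scene0','side0']:
    c=ld(n);P=pts(c)
    m=(P[...,2]>0.012)&(c['depth']>0)
    nl,L,st,ce=cv2.connectedComponentsWithStats(m.astype(np.uint8))
    for i in range(1,nl):
        if st[i,4]>40:
            Q=P[L==i]; 
            if abs(Q.mean(0)[1])<.6 and .3<Q.mean(0)[0]<1: print(n,ce[i].round(),st[i,4],Q.min(0).round(3),Q.max(0).round(3))
```

```text
scene0 [164. 189.] 2533 [ 0.366 -0.311  0.012] [ 0.613 -0.08   0.19 ]
scene0 [215. 167.] 308 [ 0.34  -0.123  0.012] [ 0.423 -0.046  0.033]
scene0 [273. 174.] 323 [0.351 0.061 0.012] [0.424 0.131 0.054]
scene0 [371. 199.] 270 [0.369 0.334 0.012] [0.467 0.456 0.03 ]
scene0 [262. 205.] 428 [0.461 0.056 0.013] [0.527 0.107 0.054]
scene0 [304. 219.] 452 [0.483 0.166 0.012] [0.556 0.237 0.054]
scene0 [380. 241.] 1010 [0.535 0.361 0.012] [0.6   0.428 0.144]
scene0 [216. 260.] 469 [ 0.651 -0.036  0.013] [0.719 0.025 0.054]
scene0 [264. 280.] 1008 [0.657 0.078 0.012] [0.75  0.17  0.022]
scene0 [ 62. 296.] 2584 [ 0.804 -0.395  0.012] [ 0.894 -0.266  0.076]
scene0 [441. 292.] 2454 [0.612 0.463 0.012] [0.706 0.633 0.055]
scene0 [127. 310.] 2610 [ 0.802 -0.236  0.012] [ 0.897 -0.105  0.077]
scene0 [280. 348.] 5820 [0.789 0.088 0.012] [0.93  0.289 0.038]
scene0 [446. 364.] 4509 [0.786 0.437 0.013] [0.898 0.657 0.096]
side0 [278. 107.] 1743 [0.784 0.43  0.012] [0.934 0.663 0.096]
side0 [226. 132.] 1191 [0.529 0.351 0.012] [0.703 0.633 0.143]
side0 [320. 163.] 1598 [0.786 0.084 0.012] [0.929 0.291 0.038]
side0 [180. 167.] 122 [0.367 0.333 0.013] [0.463 0.451 0.028]
side0 [229. 184.] 250 [0.479 0.166 0.013] [0.553 0.23  0.052]
side0 [289. 187.] 360 [0.658 0.076 0.012] [0.748 0.172 0.021]
side0 [235. 210.] 310 [0.461 0.053 0.012] [0.524 0.109 0.052]
side0 [302. 210.] 325 [ 0.649 -0.039  0.012] [0.715 0.024 0.052]
side0 [397. 247.] 3431 [ 0.798 -0.397  0.012] [ 0.899 -0.104  0.075]
side0 [201. 217.] 347 [0.347 0.06  0.013] [0.422 0.124 0.054]
side0 [287. 255.] 1833 [ 0.464 -0.273  0.012] [ 0.623 -0.083  0.188]
side0 [220. 261.] 352 [ 0.338 -0.126  0.013] [ 0.423 -0.047  0.031]
side0 [250. 313.] 495 [ 0.36  -0.316  0.012] [ 0.409 -0.266  0.07 ]
```

View pics/s0c.png

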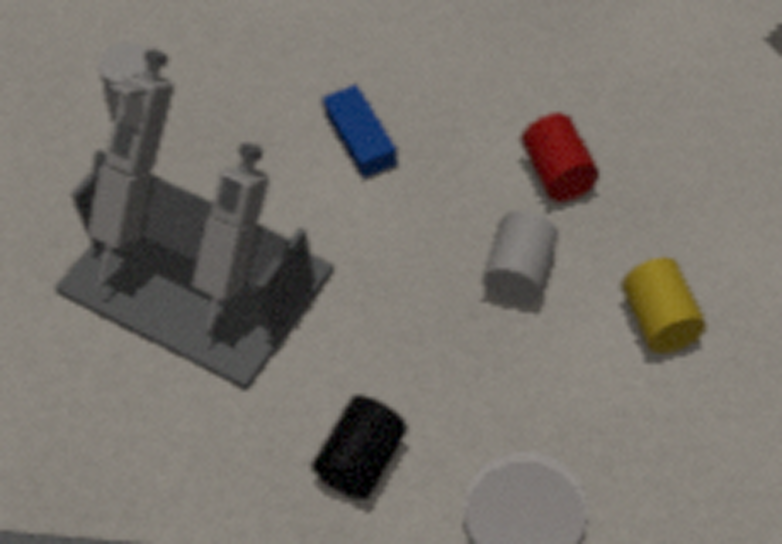

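View pics/d0c.png

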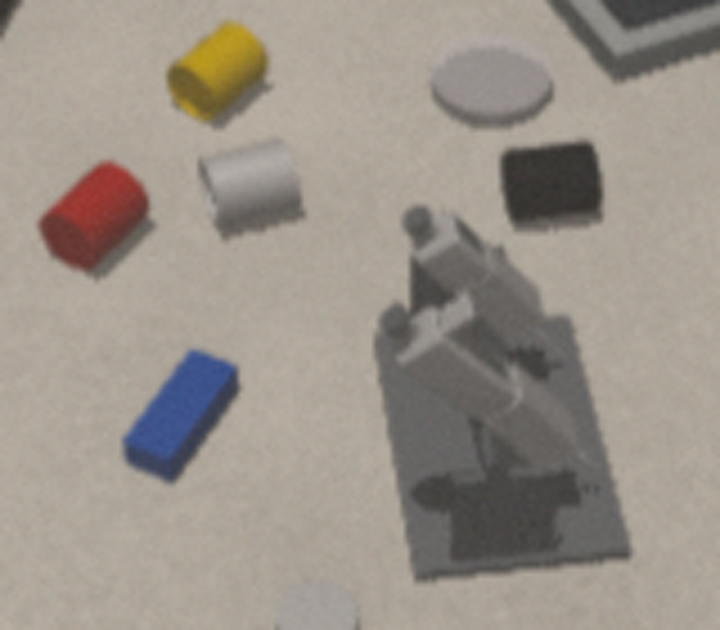

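The crops agree with that. The cup lies along x with its mouth towards the robot. The taller, hooked pipette is in the socket further from the cup (scene crop about (135,130)), and its hook is on the forward, upper side. Next come the stand, pipette and cup axes.

```bash
cat > m.py <<'E'
from h import *
A=[];C=[]
for n in ['scene0','side0']:
    c=ld(n);A.append(pts(c).reshape(-1,3));C.append(c['img'].reshape(-1,3))
for i,n in enumerate(['scene','side']):
    P=A[i];col=C[i].astype(int)
    g=P[(P[:,2]<.004)&(P[:,2]>-.02)&(P[:,0]>.3)&(P[:,0]<.7)&(abs(P[:,1])<.3)];print(n,'bench z',np.median(g[:,2]),g[:,2].std())
    # stand base
    b=(P[:,2]>.006)&(P[:,2]<.014)&(P[:,0]>.43)&(P[:,0]<.65)&(P[:,1]<-.06)&(P[:,1]>-.3)
    r=cv2.minAreaRect((P[b][:,:2]*1000).astype(np.float32));print('stand',r, b.sum())
    k=(abs(P[:,0]-.494)<.045)&(abs(P[:,1]-.081)<.036)&(P[:,2]>.01)
    Q=P[k];r=cv2.minAreaRect((Q[:,:2]*1000).astype(np.float32));print('cup rect',r,Q[:,2].max())
    T=Q[Q[:,2]>.043];print('cup ridge mean',T.mean(0),np.linalg.svd(T[:,:2]-T[:,:2].mean(0))[2][0])
    s=(P[:,2]>.12)&(P[:,0]>.4)&(P[:,0]<.65)&(P[:,1]<-.06)&(P[:,1]>-.3)
    L=P[s]; 
    for nm,W in [('long',L[L[:,1]<-.17]),('short',L[L[:,1]>-.17])]:
        m=W.mean(0);v=np.linalg.svd(W-m)[2][0];v*=np.sign(v[2]);print(nm,len(W),m.round(4),v.round(3),'lean',np.degrees(np.arccos(v[2])),'az',np.degrees(np.arctan2(v[1],v[0])),W.min(0).round(3),W.max(0).round(3))
E
python3 m.py
```

```text
scene bench z 0.0005554855396194884 0.0016628033150938653
stand ((555.408447265625, -180.40142822265625), (192.53726196289062, 128.6104736328125), 73.16068267822266) 1410
cup rect ((493.8780212402344, 81.06614685058594), (49.37489318847656, 64.13819122314453), 86.16278076171875) 0.0540832747757534
cup ridge mean [0.49543935 0.08149212 0.04797801] [ 0.99788447 -0.06501218]
long 454 [ 0.5079 -0.2128  0.1544] [-0.646  0.2    0.736] lean 42.576657345232256 az 162.81045717864586 [ 0.465 -0.238  0.12 ] [ 0.544 -0.195  0.19 ]
short 265 [ 0.5493 -0.1225  0.1403] [-0.762  0.223  0.608] lean 52.52378384182335 az 163.6506150042122 [ 0.517 -0.144  0.12 ] [ 0.575 -0.108  0.166]
side bench z -0.000986030960516599 0.0021018009334877502
stand ((553.2454833984375, -180.579833984375), (194.28904724121094, 130.2686004638672), 72.88068389892578) 1190
cup rect ((493.2285461425781, 80.2061767578125), (57.40596008300781, 60.62675094604492), 84.4237289428711) 0.0519975796210514
cup ridge mean [0.49315398 0.0780032  0.04711149] [-0.99871699  0.05063972]
long 442 [ 0.4981 -0.2216  0.1563] [-0.606  0.284  0.743] lean 42.010896424510086 az 154.8488833902639 [ 0.464 -0.239  0.12 ] [ 0.539 -0.196  0.188]
short 209 [ 0.5401 -0.1295  0.1401] [-0.674  0.409  0.615] lean 52.01278666326485 az 148.71369009893428 [ 0.519 -0.144  0.12 ] [ 0.569 -0.109  0.162]
```

```bash
cat > m2.py <<'E'
from m import *
print('----')
th=np.radians(-17);R=np.array([[np.cos(th),-np.sin(th),0],[np.sin(th),np.cos(th),0],[0,0,1]]);o=np.array([.5543,-.1805,0])
im=np.full((600,800,3),255,np.uint8); S=2500
for i,cl in [(0,(0,0,255)),(1,(255,0,0))]:
    Q=(A[i]-o)@R
    k=(abs(Q[:,1]+.05)<.03)&(Q[:,2]>.002)&(Q[:,2]<.21)&(abs(Q[:,0])<.13);Q=Q[k]
    for q in Q: cv2.circle(im,(int(400+q[0]*S),int(560-q[2]*S)),1,cl,-1)
    H=Q[Q[:,2]>.125]; print('y range',np.percentile(H[:,1],[2,50,98]))
m=np.array([-.010,.111])
for d in (35,40,45):
    u=np.array([-np.sin(np.radians(d)),np.cos(np.radians(d))]);e=m+u*.094
    cv2.line(im,(int(400+m[0]*S),int(560-m[1]*S)),(int(400+e[0]*S),int(560-e[1]*S)),(0,150,0),1)
for a in range(-14,15,2): cv2.putText(im,str(a*10),(400+a*25-10,595),0,.35,(0,0,0))
for a in range(0,22,2): cv2.putText(im,str(a*10),(5,560-a*25),0,.35,(0,0,0)); cv2.line(im,(30,560-a*25),(790,560-a*25),(220,220,220),1)
cv2.imwrite('pics/prof.png',im)
E
python3 m2.py|sed '1,/----/d'
```

```text
y range [-0.06133803 -0.04302564 -0.03473835]
y range [-0.06481497 -0.05781114 -0.03806592]
```

View pics/prof.png

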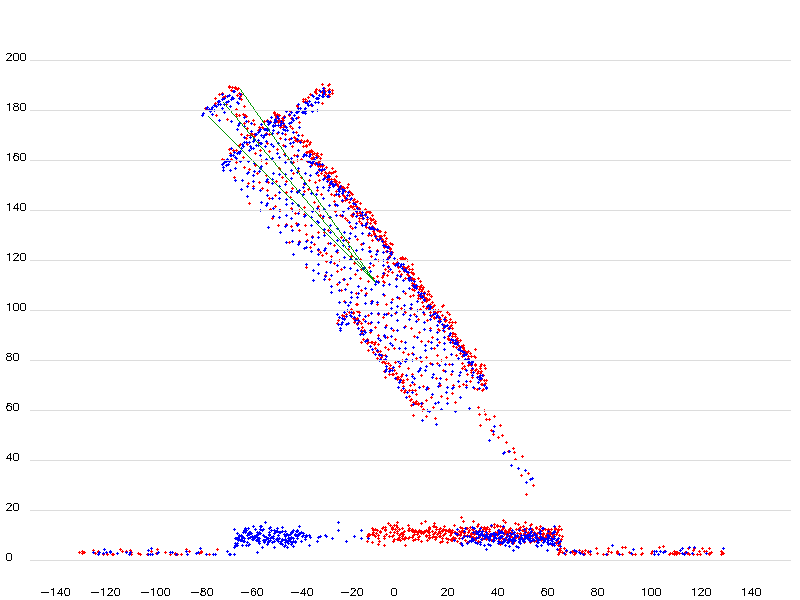

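The profile shows the tip at about (53,28) mm and the button centre at about (-73,183) mm in the stand frame. That gives a 201 mm length and a 39° lean, which matches the longer pipette. The cup comes first.

```bash
cat >> h.py <<'E'
from scipy.spatial.transform import Rotation as Ro
def tool(th,yaw):
    t,y=np.radians([th,yaw]);f=np.array([np.cos(y),np.sin(y),0]);z=np.sin(t)*f-np.array([0,0,np.cos(t)])
    yy=np.array([-np.sin(y),np.cos(y),0]);return np.stack([np.cross(yy,z),yy,z],1)
def delta(p,R,n=1):
    s=telemetry.get_obs();R0=Ro.from_quat(s['tool_rot']).as_matrix()
    d=R0.T@(np.array(p)-s['position']);r=np.degrees(Ro.from_matrix(R0.T@R).as_rotvec())
    print('d mm',(d*1000).round(1),'r',r.round(1),'|',np.linalg.norm(d).round(3),np.linalg.norm(r).round(1))
def st():
    s=telemetry.get_obs();R=Ro.from_quat(s['tool_rot']).as_matrix();z=R[:,2];y=R[:,1]
    print('t',round(s['time'],2),'p',s['position'].round(4),'z',z.round(3),'y',y.round(3),'q',s['q'].round(2),'F',s['ft_force'].round(1),'w',round(s['grip_width'],4))
E
python3 - <<'E'
from h import *
R=tool(30,-4);g=np.array([.4885,.081,.026]);pre=g-.11*R[:,2];print(pre)
delta(pre+[0,0,.08],R);st()
E
```

```text
[0.43363398 0.08483661 0.12126279]
d mm [-372.6 -386.7   40.1] r [ -4.7 -29.8 -17. ] | 0.539 34.6
t 0.15 p [0.2285 0.5812 0.2408] z [-0.001 -0.001 -1.   ] y [ 0.366  0.931 -0.002] q [ 1.02  0.53  1.43  0.    1.18 -0.18] F [ 0.2  0.2 -0.1] w 0.087
```

>>> {"api": "step_arm", "payload": {
  "targets": [
    {"dx":-0.037,"dy":-0.039,"dz":0.004,"rx":-0.5,"ry":-3,"rz":-1.7},
    {"dx":-0.075,"dy":-0.078,"dz":0.008,"rx":-1,"ry":-6,"rz":-3.4},
    {"dx":-0.112,"dy":-0.116,"dz":0.012,"rx":-1.4,"ry":-9,"rz":-5},
    {"dx":-0.15,"dy":-0.155,"dz":0.016,"rx":-1.9,"ry":-12,"rz":-6.8},
    {"dx":-0.186,"dy":-0.193,"dz":0.02,"rx":-2.4,"ry":-15,"rz":-8.5}
  ],
  "gripper": 1
}}

```text
time: 0.78
position: [0.3313, 0.332, 0.221]
tool_rot: [0.111, 0.985, -0.005, 0.133]
ft_force: [1.3, 0.6, -0.0]
grip_width: 0.0871
```

Run:
```python
from h import *
R=tool(30,-4);g=np.array([.4885,.081,.026]);pre=g-.11*R[:,2]
delta(pre+[0,0,.05],R);st()
```

```text
d mm [-136.7 -219.7   84.1] r [ -2.3 -14.7  -8.5] | 0.272 17.1
t 0.78 p [0.3313 0.332  0.221 ] z [ 0.26  -0.038 -0.965] y [0.219 0.975 0.02 ] q [ 0.67  0.32  1.94 -0.29  0.72 -0.48] F [ 1.3  0.6 -0. ] w 0.0871
```

>>> {"api": "step_arm", "payload": {
  "targets": [
    {"dx":-0.03,"dy":-0.05,"dz":0.018,"rx":-0.5,"ry":-3,"rz":-1.7},
    {"dx":-0.06,"dy":-0.097,"dz":0.037,"rx":-1,"ry":-6,"rz":-3.4},
    {"dx":-0.09,"dy":-0.145,"dz":0.056,"rx":-1.5,"ry":-9,"rz":-5},
    {"dx":-0.12,"dy":-0.193,"dz":0.074,"rx":-2,"ry":-12,"rz":-6.8},
    {"dx":-0.1367,"dy":-0.2197,"dz":0.0841,"rx":-2.3,"ry":-14.7,"rz":-8.5}
  ]
}}

```text
time: 1.4
position: [0.4355, 0.0859, 0.1797]
tool_rot: [0.036, 0.967, -0.008, 0.251]
ft_force: [0.9, -0.9, 0.4]
grip_width: 0.0871
```

Run:
```python
from h import *
R=tool(30,-4);g=np.array([.4885,.081,.026]);pre=g-.11*R[:,2]
snap('side','d1.png')
delta(g,R);delta(g-.06*R[:,2],R);st()
```

```text
d mm [ 30.1   1.8 159.5] r [-0.2 -0.8 -0.2] | 0.162 0.9
d mm [31.   1.6 99.5] r [-0.2 -0.8 -0.2] | 0.104 0.9
t 1.45 p [0.4372 0.0832 0.18  ] z [ 0.486 -0.037 -0.873] y [ 0.074  0.997 -0.001] q [-0.06  0.35  2.28 -1.13  0.01 -0.43] F [ 0.  -0.2 -0.4] w 0.0873
```

View pics/d1.png

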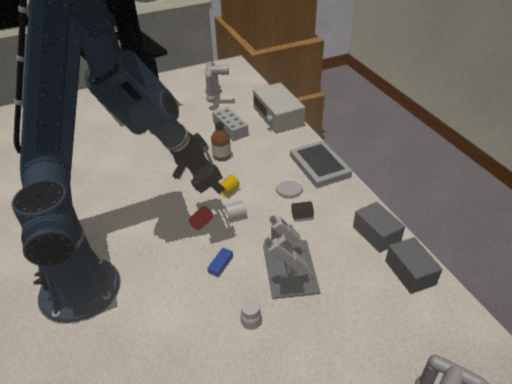

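```bash
cat > kin.py <<'E'
import numpy as np
D_=[([1.0175,.52825,1.43358,0,1.1814,-.1785],[.22848,.58118,.24081],[0,0,-1]),
([.67,.32,1.94,-.29,.72,-.48],[.3313,.332,.221],[.26,-.038,-.965]),
([-.06,.35,2.28,-1.13,.01,-.43],[.4372,.0832,.18],[.486,-.037,-.873])]
from scipy.optimize import least_squares
def f(x):
    L2,L3,D,H=x;o=[]
    for q,p,z in D_:
        w=np.array(p)-D*np.array(z);a=q[1];b=q[1]+q[2]
        o+=[np.hypot(*w[:2])-L2*np.sin(a)-L3*np.sin(b),w[2]-H-L2*np.cos(a)-L3*np.cos(b)]
    return o
s=least_squares(f,[.4,.4,.25,.2]);print(s.x,s.fun)
E
python3 kin.py
```

```text
[ 0.71792846  0.28398363  0.1341278  -0.13901144] [ 7.89267064e-05  2.12003274e-03  3.88958157e-03 -1.14466823e-02
 -2.88706708e-03  9.32664953e-03]
```

```bash
cat > kin2.py <<'E'
from kin import *
def f(x):
    L2,L3,D,H,e=x;o=[]
    for q,p,z in D_:
        w=np.array(p)-D*np.array(z);a=q[1];b=q[1]+q[2]
        r=w[0]*np.cos(q[0])+w[1]*np.sin(q[0]);l=-w[0]*np.sin(q[0])+w[1]*np.cos(q[0])
        o+=[r-L2*np.sin(a)-L3*np.sin(b),w[2]-H-L2*np.cos(a)-L3*np.cos(b),l-e]
    return o
s=least_squares(f,[.4,.4,.25,.2,.1]);print(s.x,np.round(s.fun,4))
E
python3 kin2.py
```

```text
[ 0.71792846  0.28398363  0.1341278  -0.13901144] [ 7.89267064e-05  2.12003274e-03  3.88958157e-03 -1.14466823e-02
 -2.88706708e-03  9.32664953e-03]
[ 0.68242157  0.28722082  0.13952654 -0.09929067  0.10084995] [ 0.005  -0.0003  0.0102  0.0044 -0.0102 -0.0197 -0.0112  0.0105  0.0095]
```

q5 is at its lower limit, so I can't tilt forward any further. I'll take the cup with a smaller tilt of about 10° and turn further back instead.

Run:
```python
from h import *
R=tool(10,-4);g=np.array([.4885,.081,.026])
delta(g-.10*R[:,2],R)
```

```text
d mm [-2.7  1.6 65. ] r [-0.1 19.2 -0.2] | 0.065 19.2
```

>>> {"api": "step_arm", "payload": {
  "targets": [
    {"dx":0,"dy":0,"dz":0.012,"ry":4},
    {"dx":0,"dy":0.001,"dz":0.025,"ry":8},
    {"dx":-0.001,"dy":0.001,"dz":0.04,"ry":12},
    {"dx":-0.002,"dy":0.0016,"dz":0.055,"ry":16},
    {"dx":-0.0027,"dy":0.0016,"dz":0.065,"ry":19.2}
  ]
}}

```text
invalid input
```

Run:
```python
from h import *
R=tool(10,-4);g=np.array([.4885,.081,.026])
delta(g,R);st();snap('side','d2.png');snap('wrist','w2.png');snap('scene','s2.png')
```

```text
d mm [ 30.1   1.8 159.5] r [-0.1 19.2 -0.2] | 0.162 19.2
t 1.45 p [0.4372 0.0832 0.18  ] z [ 0.486 -0.037 -0.873] y [ 0.074  0.997 -0.001] q [-0.06  0.35  2.28 -1.13  0.01 -0.43] F [ 0.  -0.2 -0.4] w 0.0873
```

View pics/d2.png

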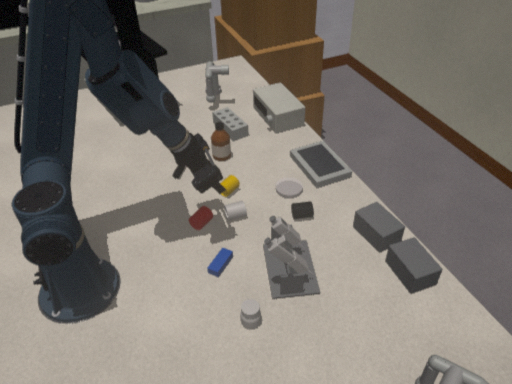

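View pics/w2.png

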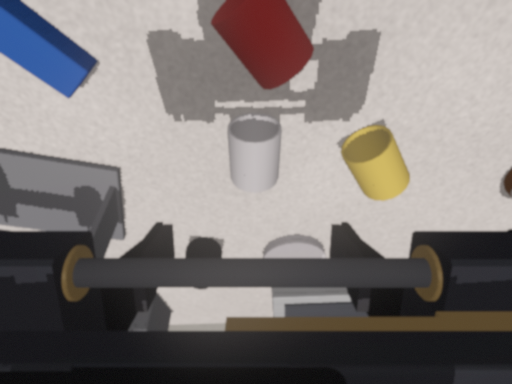

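The call was refused because each row needs all six keys. The wrist view shows the white cup at (255,155), mouth up in the picture (towards the robot) and centred between the jaws.

>>> {"api": "step_arm", "payload": {
  "targets": [
    {"dx":0,"dy":0,"dz":0.012,"rx":0,"ry":4,"rz":0},
    {"dx":0,"dy":0.001,"dz":0.025,"rx":0,"ry":8,"rz":0},
    {"dx":-0.001,"dy":0.001,"dz":0.04,"rx":0,"ry":12,"rz":0},
    {"dx":-0.002,"dy":0.0016,"dz":0.055,"rx":0,"ry":16,"rz":0},
    {"dx":-0.0027,"dy":0.0016,"dz":0.065,"rx":0,"ry":19.2,"rz":0}
  ]
}}

```text
time: 2.22
position: [0.472, 0.0893, 0.1251]
tool_rot: [0.037, 0.996, 0.0, 0.087]
ft_force: [0.4, -0.1, 0.2]
grip_width: 0.0869
```

Run:
```python
from h import *
R=tool(10,-4);g=np.array([.4885,.081,.026])
delta(g,R);st();snap('side','d3.png')
```

```text
d mm [  0.4  -7.7 100.5] r [ 0.3 -0.  -0.2] | 0.101 0.4
t 2.23 p [0.472  0.0893 0.1251] z [ 0.174 -0.006 -0.985] y [0.073 0.997 0.007] q [-0.05  0.5   2.02  0.01  0.45 -1.55] F [ 0.4 -0.1  0.2] w 0.0869
```

View pics/d3.png

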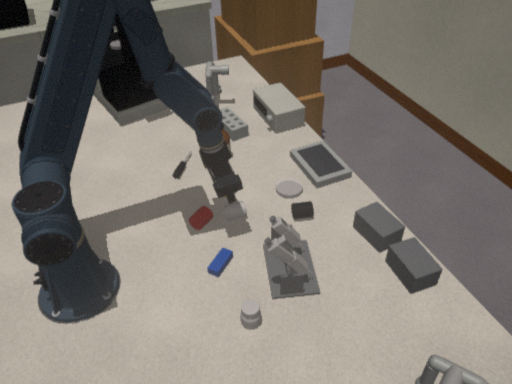

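>>> {"api": "step_arm", "payload": {
  "targets": [
    {"dx":0,"dy":-0.003,"dz":0.02,"rx":0.3,"ry":0,"rz":-0.2},
    {"dx":0,"dy":-0.0077,"dz":0.045,"rx":0.3,"ry":0,"rz":-0.2},
    {"dx":0,"dy":-0.0077,"dz":0.07,"rx":0.3,"ry":0,"rz":-0.2},
    {"dx":0,"dy":-0.0077,"dz":0.09,"rx":0.3,"ry":0,"rz":-0.2},
    {"dx":0,"dy":-0.0077,"dz":0.1,"rx":0.3,"ry":0,"rz":-0.2}
  ]
}}

```text
time: 2.9
position: [0.4894, 0.0819, 0.0257]
tool_rot: [0.034, 0.996, -0.003, 0.087]
ft_force: [0.7, 0.0, -0.7]
grip_width: 0.0872
```

Run:
```python
from h import *
R=tool(10,-4);g=np.array([.4885,.081,.026])
delta(g,R);st()
```

```text
d mm [ 0.8 -1.  -0.5] r [ 0.  -0.   0.1] | 0.001 0.1
t 2.9 p [0.4894 0.0819 0.0257] z [ 0.173 -0.012 -0.985] y [0.068 0.998 0.   ] q [-0.06  0.73  2.02 -0.01  0.22 -1.56] F [ 0.7  0.  -0.7] w 0.0872
```

Now I'll close on it, moderately.

>>> {"api": "step_arm", "payload": {
  "targets": [
    {"dx":0,"dy":0,"dz":0,"rx":0,"ry":0,"rz":0},
    {"dx":0,"dy":0,"dz":0,"rx":0,"ry":0,"rz":0},
    {"dx":0,"dy":0,"dz":0,"rx":0,"ry":0,"rz":0},
    {"dx":0,"dy":0,"dz":0,"rx":0,"ry":0,"rz":0},
    {"dx":0,"dy":0,"dz":0,"rx":0,"ry":0,"rz":0}
  ],
  "gripper": 0.3,
  "force": 15
}}

```text
time: 3.52
position: [0.4896, 0.0818, 0.026]
tool_rot: [0.034, 0.996, -0.003, 0.087]
ft_force: [-0.7, 1.0, 2.4]
grip_width: 0.05
```

Run:
```python
from h import *
st();p=telemetry.get_obs()['position']
R=tool(-30,-4); delta(p+[0.02,0,.13],R)
```

```text
t 3.52 p [0.4896 0.0818 0.026 ] z [ 0.174 -0.012 -0.985] y [0.069 0.998 0.   ] q [-0.06  0.73  2.02 -0.01  0.22 -1.56] F [-0.7  1.   2.4] w 0.05
d mm [ -42.3    1.4 -124.5] r [ 0.  40.   0.1] | 0.132 40.0
```

>>> {"api": "step_arm", "payload": {
  "targets": [
    {"dx":-0.006,"dy":0,"dz":-0.03,"rx":0,"ry":3,"rz":0},
    {"dx":-0.014,"dy":0,"dz":-0.06,"rx":0,"ry":12,"rz":0},
    {"dx":-0.022,"dy":0,"dz":-0.085,"rx":0,"ry":21,"rz":0},
    {"dx":-0.032,"dy":0.001,"dz":-0.105,"rx":0,"ry":31,"rz":0},
    {"dx":-0.042,"dy":0.001,"dz":-0.124,"rx":0,"ry":40,"rz":0}
  ]
}}

```text
time: 4.15
position: [0.5094, 0.0814, 0.1566]
tool_rot: [0.033, 0.967, 0.009, -0.253]
ft_force: [0.4, -0.4, -1.8]
grip_width: 0.05
```

Run:
```python
from h import *
st();snap('side','d4.png')
R=tool(-75,-4); delta([.52,.08,.13],R)
```

```text
t 4.15 p [0.5094 0.0814 0.1566] z [-0.49   0.034 -0.871] y [0.069 0.998 0.   ] q [-0.06  0.71  1.45  0.    1.49 -1.56] F [ 0.4 -0.4 -1.8] w 0.05
d mm [-17.8  -0.1  21.1] r [ 0.  45.7  0. ] | 0.028 45.7
```

View pics/d4.png

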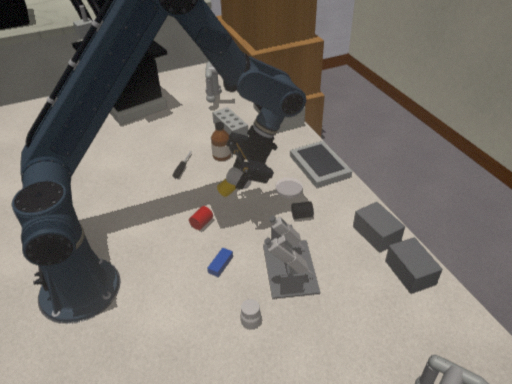

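>>> {"api": "step_arm", "payload": {
  "targets": [
    {"dx":0,"dy":0,"dz":0,"rx":0,"ry":8,"rz":0},
    {"dx":0,"dy":0,"dz":0,"rx":0,"ry":16,"rz":0},
    {"dx":0,"dy":0,"dz":0,"rx":0,"ry":25,"rz":0},
    {"dx":0,"dy":0,"dz":0,"rx":0,"ry":33,"rz":0},
    {"dx":0,"dy":0,"dz":0,"rx":0,"ry":38.5,"rz":0}
  ]
}}

```text
time: 4.82
position: [0.5144, 0.0804, 0.1553]
tool_rot: [0.029, 0.829, 0.02, -0.558]
ft_force: [-0.3, -0.2, -0.1]
grip_width: 0.0502
```

Run:
```python
from h import *
st();snap('side','d5.png');snap('scene','s5.png')
R=tool(-68,-4); delta([.49,.08,.06],R)
a=cv2.imread('pics/d5.png')[120:260,170:370];b=cv2.imread('pics/s5.png')[120:300,180:400]
cv2.imwrite('pics/j5.png',np.hstack([cv2.resize(a,(400,280)),cv2.resize(b,(390,280))]))
```

```text
t 4.83 p [0.5144 0.0804 0.1553] z [-0.924  0.065 -0.376] y [0.07  0.998 0.   ] q [-0.06  1.04  1.11  0.01  2.18 -1.56] F [-0.3 -0.2 -0.1] w 0.0502
d mm [-78.   -2.   57.2] r [0.  0.1 0. ] | 0.097 0.1
```

View pics/j5.png

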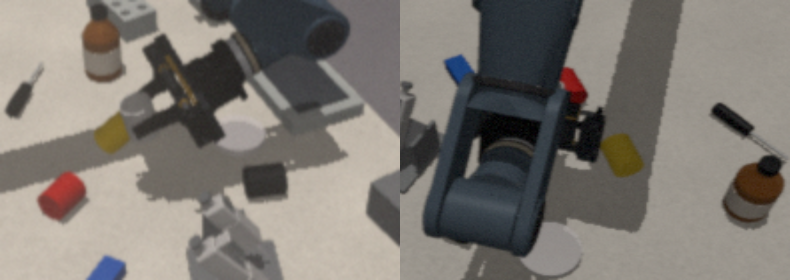

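View pics/d5.png

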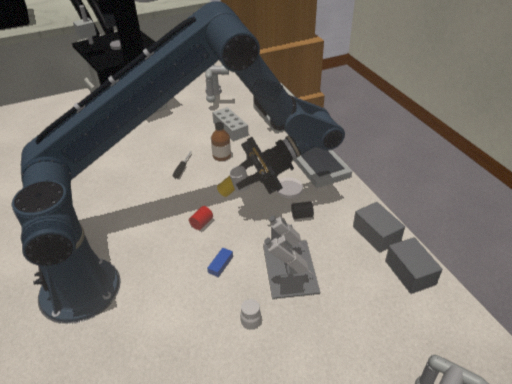

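Run:
```python
from h import *
R=tool(-68,-4); delta([.50,.057,.055],R)
c=ld('scene0');P=pts(c)
for nm,x0,y0 in [('yellow',.52,.2),('black',.685,-.006)]:
    Q=P[(abs(P[...,0]-x0)<.05)&(abs(P[...,1]-y0)<.045)&(P[...,2]>.012)]
    print(nm,cv2.boxPoints(cv2.minAreaRect((Q[:,:2]*1000).astype(np.float32))).round())
```

```text
d mm [-87.  -24.3  48.4] r [0.  0.1 0. ] | 0.102 0.1
yellow [[478. 205.]
 [503. 163.]
 [557. 196.]
 [533. 238.]]
black [[649. -22.]
 [708. -37.]
 [720.  11.]
 [661.  26.]]
```

>>> {"api": "step_arm", "payload": {
  "targets": [
    {"dx":-0.01,"dy":-0.008,"dz":0.006,"rx":0,"ry":0,"rz":0},
    {"dx":-0.03,"dy":-0.018,"dz":0.018,"rx":0,"ry":0,"rz":0},
    {"dx":-0.052,"dy":-0.0243,"dz":0.03,"rx":0,"ry":0,"rz":0},
    {"dx":-0.074,"dy":-0.0243,"dz":0.042,"rx":0,"ry":0,"rz":0},
    {"dx":-0.087,"dy":-0.0243,"dz":0.0484,"rx":0,"ry":0,"rz":0}
  ]
}}

```text
time: 5.55
position: [0.4992, 0.0572, 0.0532]
tool_rot: [0.029, 0.828, 0.02, -0.559]
ft_force: [-0.8, -0.3, -1.0]
grip_width: 0.0507
```

Run:
```python
from h import *
st();snap('side','d6.png');snap('scene','s6.png')
R=tool(-68,-4); delta([.50,.057,.040],R)
a=cv2.imread('pics/d6.png')[120:260,170:370];b=cv2.imread('pics/s6.png')[120:300,180:400]
cv2.imwrite('pics/j6.png',np.hstack([cv2.resize(a,(400,280)),cv2.resize(b,(390,280))]))
```

```text
t 5.55 p [0.4992 0.0572 0.0532] z [-0.925  0.065 -0.374] y [0.07  0.998 0.001] q [-0.1   1.17  1.13 -0.03  2.03 -1.59] F [-0.8 -0.3 -1. ] w 0.0507
d mm [-12.6  -0.3   4. ] r [ 0.  -0.1  0. ] | 0.013 0.1
```

View pics/j6.png

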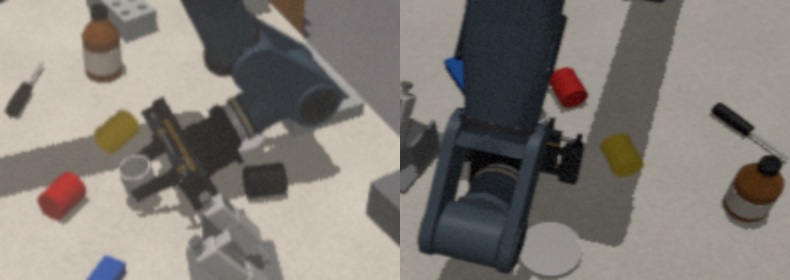

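The cup is nearly upright in the jaws at inset (137,172), with clear space around it. Next I'll lower it until it touches.

>>> {"api": "step_arm", "payload": {
  "targets": [
    {"dx":-0.004,"dy":0,"dz":0.0015,"rx":0,"ry":0,"rz":0},
    {"dx":-0.008,"dy":0,"dz":0.003,"rx":0,"ry":0,"rz":0},
    {"dx":-0.011,"dy":0,"dz":0.004,"rx":0,"ry":0,"rz":0},
    {"dx":-0.013,"dy":0,"dz":0.0045,"rx":0,"ry":0,"rz":0},
    {"dx":-0.014,"dy":0,"dz":0.005,"rx":0,"ry":0,"rz":0}
  ]
}}

```text
time: 6.28
position: [0.4998, 0.0573, 0.0393]
tool_rot: [0.029, 0.828, 0.02, -0.56]
ft_force: [2.9, 0.2, 5.3]
grip_width: 0.0508
```

Run:
```python
from h import *
st();snap('side','d7.png')
a=cv2.imread('pics/d7.png')[170:250,170:290]
cv2.imwrite('pics/j7.png',cv2.resize(a,None,fx=5,fy=5,interpolation=2))
```

```text
t 6.28 p [0.4998 0.0573 0.0393] z [-0.926  0.065 -0.372] y [0.07  0.998 0.001] q [-0.09  1.19  1.12 -0.03  2.02 -1.59] F [2.9 0.2 5.3] w 0.0508
```

View pics/j7.png

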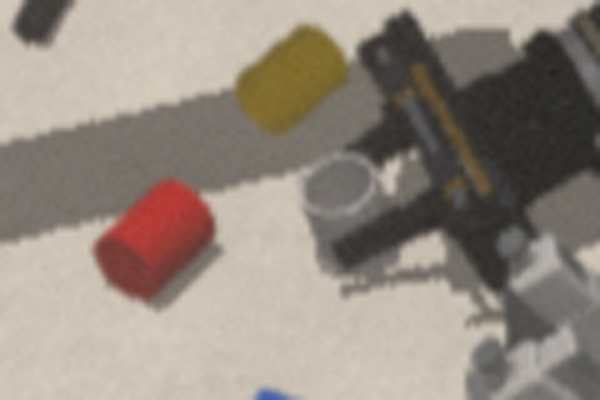

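There is light contact of about 5 N, and the cup leans roughly 12° towards the robot. I'll open now.

>>> {"api": "step_arm", "payload": {
  "targets": [
    {"dx":0,"dy":0,"dz":0,"rx":0,"ry":0,"rz":0},
    {"dx":0,"dy":0,"dz":0,"rx":0,"ry":0,"rz":0},
    {"dx":0,"dy":0,"dz":0,"rx":0,"ry":0,"rz":0},
    {"dx":0,"dy":0,"dz":0,"rx":0,"ry":0,"rz":0},
    {"dx":0,"dy":0,"dz":0,"rx":0,"ry":0,"rz":0}
  ],
  "gripper": 0.85
}}

```text
time: 6.95
position: [0.4998, 0.0573, 0.0392]
tool_rot: [0.029, 0.828, 0.02, -0.56]
ft_force: [-0.3, 0.5, 0.0]
grip_width: 0.0736
```

Run:
```python
from h import *
st();snap('side','d8.png')
a=cv2.imread('pics/d8.png')[170:250,170:290]
cv2.imwrite('pics/j8.png',cv2.resize(a,None,fx=5,fy=5,interpolation=2))
R=tool(-60,-4); delta([.60,.05,.14],R)
```

```text
t 6.95 p [0.4998 0.0573 0.0392] z [-0.926  0.065 -0.372] y [0.07  0.998 0.001] q [-0.09  1.19  1.12 -0.03  2.02 -1.59] F [-0.3  0.5  0. ] w 0.0736
d mm [  56.2   -0.2 -130.7] r [ 0.  -8.2  0. ] | 0.142 8.2
```

View pics/j8.png

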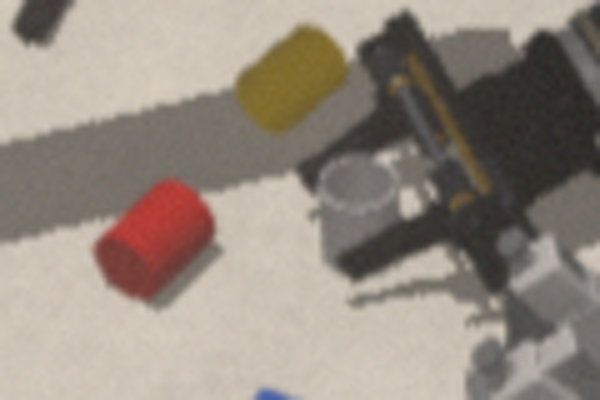

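The cup is upright and free. I'll back out along the fingers.

>>> {"api": "step_arm", "payload": {
  "targets": [
    {"dx":0,"dy":0,"dz":-0.015,"rx":0,"ry":0,"rz":0},
    {"dx":0,"dy":0,"dz":-0.035,"rx":0,"ry":0,"rz":0},
    {"dx":0,"dy":0,"dz":-0.06,"rx":0,"ry":0,"rz":0},
    {"dx":0.02,"dy":0,"dz":-0.085,"rx":0,"ry":0,"rz":0},
    {"dx":0.06,"dy":0,"dz":-0.11,"rx":0,"ry":0,"rz":0}
  ]
}}

```text
time: 7.62
position: [0.5791, 0.0516, 0.1349]
tool_rot: [0.029, 0.827, 0.02, -0.562]
ft_force: [0.1, 0.3, 0.8]
grip_width: 0.0737
```

Run:
```python
from h import *
st()
R=tool(0,-10); delta([.55,-.05,.32],R)
```

```text
t 7.62 p [0.5791 0.0516 0.1349] z [-0.927  0.065 -0.369] y [0.07  0.998 0.001] q [-0.09  1.15  0.88 -0.03  2.31 -1.6 ] F [0.1 0.3 0.8] w 0.0737
d mm [ 180.2 -103.3  -47.9] r [ -3.5 -68.3   5.3] | 0.213 68.6
```

>>> {"api": "step_arm", "payload": {
  "targets": [
    {"dx":0.045,"dy":-0.01,"dz":-0.02,"rx":0,"ry":-6,"rz":0},
    {"dx":0.09,"dy":-0.025,"dz":-0.03,"rx":-1,"ry":-16,"rz":1},
    {"dx":0.13,"dy":-0.045,"dz":-0.04,"rx":-1,"ry":-26,"rz":2},
    {"dx":0.155,"dy":-0.065,"dz":-0.045,"rx":-2,"ry":-36,"rz":3},
    {"dx":0.17,"dy":-0.085,"dz":-0.048,"rx":-2.5,"ry":-46,"rz":4}
  ],
  "gripper": 1
}}

```text
time: 8.25
position: [0.5555, -0.0329, 0.313]
tool_rot: [0.075, 0.979, 0.005, -0.189]
ft_force: [-0.1, -1.5, 0.3]
grip_width: 0.0868
```

```bash
cat > pip.py <<'E'
from h import *
o=np.array([.5543,-.1805,0]);S=Ro.from_euler('z',-17,degrees=True).as_matrix()
LEAN=39;tip=o+S@np.array([.053,-.05,.028]);u=S@np.array([-np.sin(np.radians(LEAN)),0,np.cos(np.radians(LEAN))])
def at(s): return tip+u*s
E
python3 - <<'E'
from pip import *
st();print(tip,u,at(.155))
for th in (5,): delta(at(.155)+[0,0,.13],tool(th,-17))
E
```

```text
t 8.25 p [ 0.5555 -0.0329  0.313 ] z [-0.369  0.038 -0.929] y [ 0.148  0.989 -0.018] q [-0.23  0.53  1.27 -0.05  1.71 -1.65] F [-0.1 -1.5  0.3] w 0.0868
[ 0.59036557 -0.24381094  0.028     ] [-0.60182208  0.18399548  0.77714596] [ 0.49708314 -0.21529164  0.14845762]
d mm [  14.4 -188.3   46.7] r [ -2.3 -26.6   8.3] | 0.195 28.0
```

>>> {"api": "step_arm", "payload": {
  "targets": [
    {"dx":0.003,"dy":-0.035,"dz":0.005,"rx":-0.5,"ry":-5,"rz":2},
    {"dx":0.006,"dy":-0.08,"dz":0.012,"rx":-1,"ry":-11,"rz":4},
    {"dx":0.009,"dy":-0.125,"dz":0.025,"rx":-1.5,"ry":-17,"rz":6},
    {"dx":0.012,"dy":-0.165,"dz":0.037,"rx":-2,"ry":-22,"rz":7.5},
    {"dx":0.0144,"dy":-0.1883,"dz":0.0467,"rx":-2.3,"ry":-26.6,"rz":8.3}
  ]
}}

```text
time: 8.88
position: [0.4961, -0.2168, 0.2785]
tool_rot: [0.149, 0.988, -0.007, 0.044]
ft_force: [0.2, 0.3, -0.5]
grip_width: 0.087
```

Run:
```python
from pip import *
st();delta(at(.155),tool(5,-17));snap('wrist','w9.png');snap('scene','s9.png')
```

```text
t 8.88 p [ 0.4961 -0.2168  0.2785] z [ 0.085 -0.027 -0.996] y [ 0.294  0.956 -0.   ] q [-0.63  0.34  1.66  0.03  1.06 -1.92] F [ 0.2  0.3 -0.5] w 0.087
d mm [ 11.1   1.8 129.6] r [-0.   0.1 -0.1] | 0.13 0.2
```

View pics/w9.png

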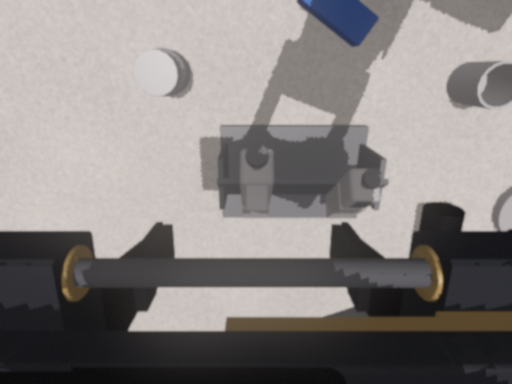

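View pics/s9.png

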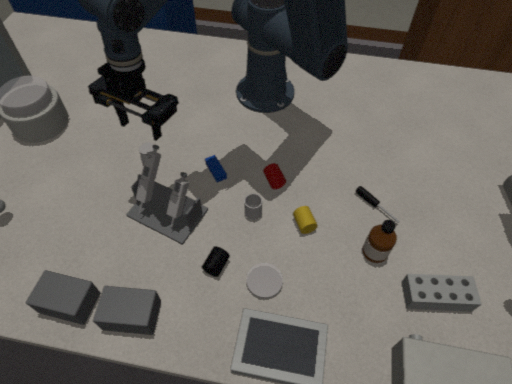

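The wrist view has the long pipette centred at column 257, with its button at (257,157) and the short one at (362,185). The scene view shows the cup standing at (253,207). I'll measure the long pipette's sideways position with the wrist camera.

Run:
```python
from pip import *
c=ld('w9');P=pts(c);Q=(P.reshape(-1,3)-o)@S
k=(abs(Q[:,1]+.05)<.035)&(Q[:,2]>.125)&(Q[:,2]<.2)&(Q[:,0]<.0)&(Q[:,0]>-.09);H=Q[k]
print(len(H),np.percentile(H[:,1],[1,50,99]))
B=H[(H[:,2]>.165)&(H[:,0]<-.06)];print('button',len(B),B.min(0),B.max(0),B.mean(0))
F=H[(H[:,2]<.17)&(H[:,2]>.13)];print('front face y',np.percentile(F[:,1],[2,98]))
print(np.degrees(np.arctan(np.polyfit(F[:,2],F[:,0],1)[0])))
c=ld('s9');P=pts(c);Q=P[(abs(P[...,0]-.49)<.06)&(abs(P[...,1]-.06)<.05)&(P[...,2]>.05)&(P[...,2]<.07)]
print('cup rim',len(Q),cv2.minEnclosingCircle((Q[:,:2]*1000).astype(np.float32)),Q[:,2].mean())
```

```text
2030 [-0.06173452 -0.04863874 -0.03472722]
button 499 [-0.07963906 -0.06149305  0.16503274] [-0.06001577 -0.03554087  0.18800084] [-0.07110039 -0.04840994  0.18095263]
front face y [-0.06205761 -0.03452859]
-49.42161194912142
cup rim 114 ((506.1484375, 55.60932540893555), 25.70097541809082) 0.057364047784613285
```

>>> {"api": "step_arm", "payload": {
  "targets": [
    {"dx":0.006,"dy":0.002,"dz":0.02,"rx":0,"ry":0,"rz":0},
    {"dx":0.011,"dy":0.0033,"dz":0.05,"rx":0,"ry":0,"rz":0},
    {"dx":0.011,"dy":0.0033,"dz":0.08,"rx":0,"ry":0,"rz":0},
    {"dx":0.011,"dy":0.0033,"dz":0.1,"rx":0,"ry":0,"rz":0},
    {"dx":0.011,"dy":0.0033,"dz":0.11,"rx":0,"ry":0,"rz":0}
  ]
}}

```text
time: 9.6
position: [0.4937, -0.2115, 0.1662]
tool_rot: [0.149, 0.988, -0.005, 0.04]
ft_force: [0.6, 1.1, -0.9]
grip_width: 0.0872
```

Run:
```python
from pip import *
tip=tip+S@[0,.0015,0]
st();delta(tip+u*.155,tool(5,-17));snap('side','d10.png');snap('scene','s10.png')
a=cv2.imread('pics/d10.png')[170:330,190:350];b=cv2.imread('pics/s10.png')[90:250,80:240]
cv2.imwrite('pics/j10.png',cv2.resize(np.hstack([a,b]),None,fx=2.5,fy=2.5,interpolation=2))
```

```text
t 9.6 p [ 0.4937 -0.2115  0.1662] z [ 0.078 -0.023 -0.997] y [0.295 0.955 0.002] q [-0.63  0.49  1.78  0.04  0.79 -1.93] F [ 0.6  1.1 -0.9] w 0.0872
d mm [-2.9 -1.2 18.1] r [ 0.1 -0.3 -0.2] | 0.018 0.4
```

View pics/j10.png

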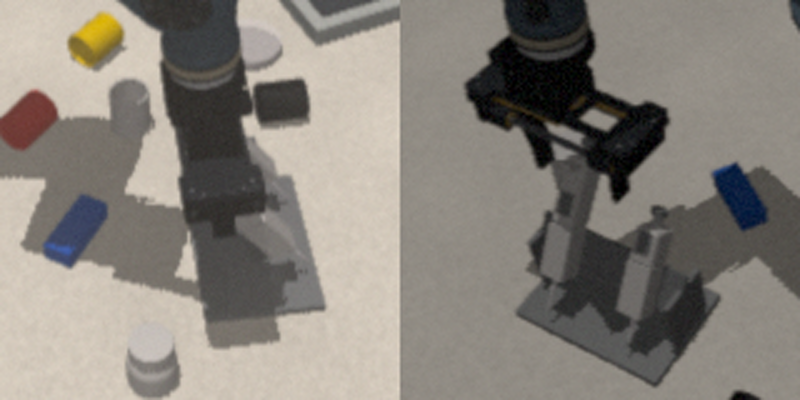

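The fingers straddle the longer pipette and nothing is touching. I'll finish the descent.

>>> {"api": "step_arm", "payload": {
  "targets": [
    {"dx":-0.002,"dy":-0.001,"dz":0.005,"rx":0,"ry":0,"rz":0},
    {"dx":-0.003,"dy":-0.0012,"dz":0.01,"rx":0,"ry":0,"rz":0},
    {"dx":-0.003,"dy":-0.0012,"dz":0.014,"rx":0,"ry":0,"rz":0},
    {"dx":-0.003,"dy":-0.0012,"dz":0.0165,"rx":0,"ry":0,"rz":0},
    {"dx":-0.003,"dy":-0.0012,"dz":0.0165,"rx":0,"ry":0,"rz":0}
  ]
}}

```text
time: 10.32
position: [0.4972, -0.2141, 0.1501]
tool_rot: [0.149, 0.988, -0.005, 0.04]
ft_force: [-1.0, -0.1, -0.1]
grip_width: 0.0872
```

>>> {"api": "step_arm", "payload": {
  "targets": [
    {"dx":0,"dy":0,"dz":0,"rx":0,"ry":0,"rz":0},
    {"dx":0,"dy":0,"dz":0,"rx":0,"ry":0,"rz":0},
    {"dx":0,"dy":0,"dz":0,"rx":0,"ry":0,"rz":0},
    {"dx":0,"dy":0,"dz":0,"rx":0,"ry":0,"rz":0},
    {"dx":0,"dy":0,"dz":0,"rx":0,"ry":0,"rz":0}
  ],
  "gripper": 0.1,
  "force": 35
}}

```text
time: 10.95
position: [0.4972, -0.2141, 0.1501]
tool_rot: [0.149, 0.988, -0.005, 0.04]
ft_force: [-0.7, 0.5, 0.5]
grip_width: 0.0452
```

Run:
```python
from pip import *
st();p=telemetry.get_obs()['position'];R=Ro.from_quat(telemetry.get_obs()['tool_rot']).as_matrix()
delta(p+u*.12,R)
```

```text
t 10.95 p [ 0.4972 -0.2141  0.1501] z [ 0.078 -0.023 -0.997] y [0.296 0.955 0.002] q [-0.63  0.52  1.79  0.04  0.76 -1.93] F [-0.7  0.5  0.5] w 0.0452
d mm [ 67.7  -0.1 -99.1] r [0. 0. 0.] | 0.12 0.0
```

>>> {"api": "step_arm", "payload": {
  "targets": [
    {"dx":0,"dy":0,"dz":0,"rx":0,"ry":0,"rz":0},
    {"dx":0,"dy":0,"dz":0,"rx":0,"ry":0,"rz":0},
    {"dx":0,"dy":0,"dz":0,"rx":0,"ry":0,"rz":0},
    {"dx":0,"dy":0,"dz":0,"rx":0,"ry":0,"rz":0},
    {"dx":0,"dy":0,"dz":0,"rx":0,"ry":0,"rz":0}
  ]
}}

```text
time: 11.58
position: [0.4972, -0.214, 0.1501]
tool_rot: [0.149, 0.988, -0.005, 0.04]
ft_force: [-0.3, 0.2, 0.3]
grip_width: 0.028
```

It has gripped at 28 mm, the handle's y width. I'll draw it along its axis, watching the force.

>>> {"api": "step_arm", "payload": {
  "targets": [
    {"dx":0.0057,"dy":0,"dz":-0.0083,"rx":0,"ry":0,"rz":0},
    {"dx":0.0113,"dy":0,"dz":-0.0165,"rx":0,"ry":0,"rz":0},
    {"dx":0.017,"dy":0,"dz":-0.0248,"rx":0,"ry":0,"rz":0},
    {"dx":0.0226,"dy":0,"dz":-0.033,"rx":0,"ry":0,"rz":0},
    {"dx":0.0282,"dy":0,"dz":-0.0413,"rx":0,"ry":0,"rz":0}
  ]
}}

```text
time: 12.2
position: [0.4665, -0.2045, 0.1896]
tool_rot: [0.149, 0.988, -0.005, 0.04]
ft_force: [0.1, -0.3, -0.8]
grip_width: 0.0281
```

Run:
```python
from pip import *
st();R=tool(4.6,-17)
delta(np.array([.4972,-.2140,.1501])+u*.122,R)
snap('side','d11.png');snap('scene','s11.png')
a=cv2.imread('pics/d11.png')[170:330,190:350];b=cv2.imread('pics/s11.png')[90:250,80:240]
cv2.imwrite('pics/j11.png',cv2.resize(np.hstack([a,b]),None,fx=2.5,fy=2.5,interpolation=2))
```

```text
t 12.2 p [ 0.4665 -0.2045  0.1896] z [ 0.078 -0.022 -0.997] y [0.296 0.955 0.002] q [-0.65  0.42  1.83  0.04  0.81 -1.95] F [ 0.1 -0.3 -0.8] w 0.0281
d mm [ 40.   -0.2 -58.7] r [ 0.1  0.  -0.2] | 0.071 0.2
```

View pics/j11.png

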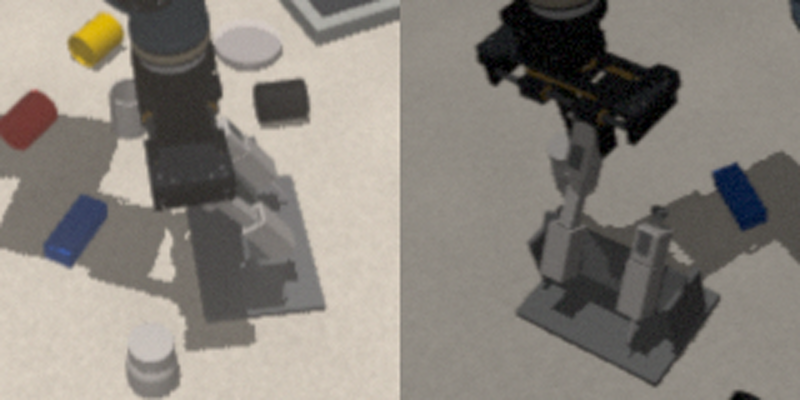

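The pipette is coming out cleanly. The shank now shows above the socket at inset (575,205), and there is almost no force. I'll keep drawing.

>>> {"api": "step_arm", "payload": {
  "targets": [
    {"dx":0.008,"dy":0,"dz":-0.0117,"rx":0,"ry":0,"rz":0},
    {"dx":0.016,"dy":0,"dz":-0.0235,"rx":0,"ry":0,"rz":0},
    {"dx":0.024,"dy":0,"dz":-0.0352,"rx":0,"ry":0,"rz":0},
    {"dx":0.032,"dy":0,"dz":-0.047,"rx":0,"ry":0,"rz":0},
    {"dx":0.04,"dy":0,"dz":-0.0587,"rx":0,"ry":0,"rz":0}
  ]
}}

```text
time: 12.92
position: [0.4233, -0.1913, 0.246]
tool_rot: [0.149, 0.988, -0.006, 0.041]
ft_force: [-0.3, 0.1, -0.6]
grip_width: 0.0276
```

Run:
```python
from pip import *
st()
R=tool(-5,-17)
delta(telemetry.get_obs()['position']+[.0,0.02,.16],R)
snap('side','d12.png')
a=cv2.imread('pics/d12.png')[130:330,170:370]
cv2.imwrite('pics/j12.png',cv2.resize(a,None,fx=2.8,fy=2.8,interpolation=2))
```

```text
t 12.93 p [ 0.4233 -0.1913  0.246 ] z [ 0.079 -0.023 -0.997] y [0.296 0.955 0.001] q [-0.69  0.28  1.87  0.04  0.92 -1.98] F [-0.3  0.1 -0.6] w 0.0276
d mm [  -7.2   19.3 -159.9] r [ 0.1  9.7 -0.2] | 0.161 9.7
```

View pics/j12.png

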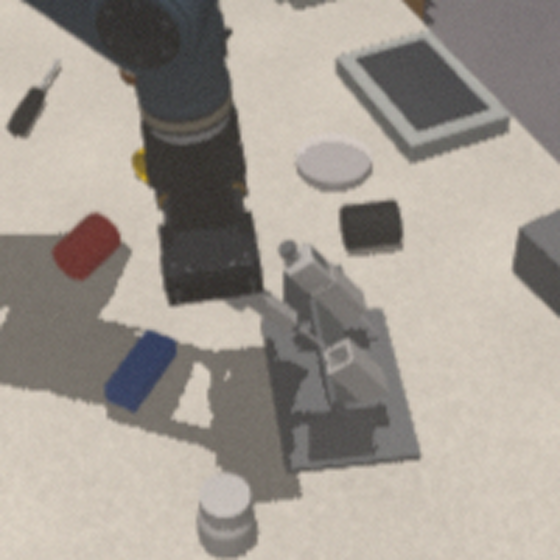

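The pipette is clear of the socket, and the short one is still in place. I'll lift before turning.

>>> {"api": "step_arm", "payload": {
  "targets": [
    {"dx":0.001,"dy":0,"dz":-0.02,"rx":0,"ry":0,"rz":0},
    {"dx":0.0,"dy":0.0,"dz":-0.045,"rx":0,"ry":2,"rz":0},
    {"dx":-0.002,"dy":0.0,"dz":-0.07,"rx":0,"ry":5,"rz":0},
    {"dx":-0.004,"dy":0.01,"dz":-0.09,"rx":0,"ry":8,"rz":0},
    {"dx":-0.007,"dy":0.019,"dz":-0.105,"rx":0,"ry":12,"rz":0}
  ]
}}

```text
time: 13.6
position: [0.4267, -0.1722, 0.3536]
tool_rot: [0.149, 0.987, 0.01, -0.063]
ft_force: [0.4, -0.7, -1.6]
grip_width: 0.0277
```

Run:
```python
from pip import *
st();R=tool(-34.4,-17)
delta([.48,-.07,.34],R)
```

```text
t 13.6 p [ 0.4267 -0.1722  0.3536] z [-0.121  0.038 -0.992] y [0.296 0.955 0.   ] q [-0.6   0.23  1.6  -0.04  1.44 -1.87] F [ 0.4 -0.7 -1.6] w 0.0277
d mm [-22.2 113.4  10.9] r [ 0.1 27.1 -0.2] | 0.116 27.1
```

>>> {"api": "step_arm", "payload": {
  "targets": [
    {"dx":-0.004,"dy":0.015,"dz":0,"rx":0,"ry":5,"rz":0},
    {"dx":-0.009,"dy":0.04,"dz":0.002,"rx":0,"ry":11,"rz":0},
    {"dx":-0.014,"dy":0.07,"dz":0.005,"rx":0,"ry":17,"rz":0},
    {"dx":-0.019,"dy":0.098,"dz":0.008,"rx":0,"ry":23,"rz":0},
    {"dx":-0.022,"dy":0.1134,"dz":0.011,"rx":0,"ry":27,"rz":0}
  ]
}}

```text
time: 14.22
position: [0.4807, -0.0689, 0.3392]
tool_rot: [0.142, 0.945, 0.044, -0.292]
ft_force: [0.1, 0.1, -1.2]
grip_width: 0.0277
```

Run:
```python
from pip import *
st();snap('side','d13.png');snap('scene','s13.png')
a=cv2.imread('pics/d13.png')[60:260,120:320];b=cv2.imread('pics/s13.png')[60:260,130:330]
cv2.imwrite('pics/j13.png',cv2.resize(np.hstack([a,b]),None,fx=2,fy=2,interpolation=2))
```

```text
t 14.22 p [ 0.4807 -0.0689  0.3392] z [-0.54   0.167 -0.825] y [0.295 0.956 0.001] q [-0.35  0.51  1.32 -0.03  1.91 -1.63] F [ 0.1  0.1 -1.2] w 0.0277
```

View pics/j13.png

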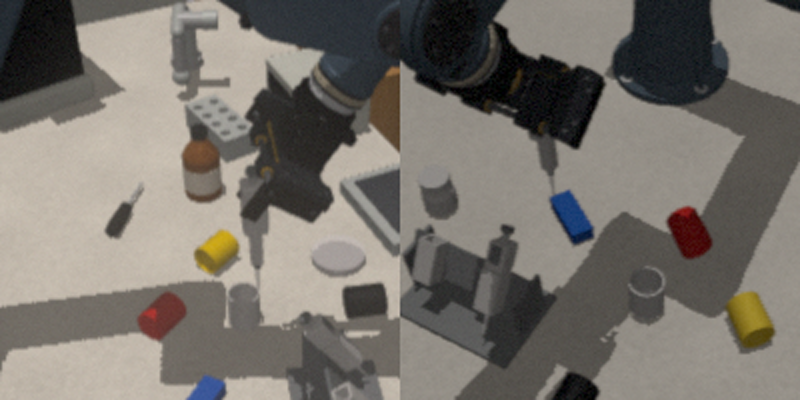

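The pipette now hangs near upright, seen at inset (257,250) in the side half and (550,180) in the scene half. I'll measure its axis and tip, and the cup's rim, from both views.

```bash
cat > ax.py <<'E'
from h import *
import sys
def run(tag):
    s=telemetry.get_obs();p=s['position'];W=[]
    for n in ['s','d']:
        c=ld(n+tag);P=pts(c)
        m=(np.hypot(P[...,0]-p[0],P[...,1]-p[1])<.035)&(P[...,2]<p[2]-.05)&(P[...,2]>p[2]-.19)&(c['depth']>0)
        Q=P[m];W.append(Q)
        cone=Q[Q[:,2]<p[2]-.112];sh=Q[(Q[:,2]<p[2]-.056)&(Q[:,2]>p[2]-.095)]
        print(n,len(Q),'zmin',np.sort(Q[:,2])[:6].round(3),'cone',len(cone),cone.mean(0).round(4),'shank bbox mid',((sh.max(0)+sh.min(0))/2).round(4),sh.mean(0).round(4),len(sh))
        v,u=np.where(m);k=v>=np.sort(v)[-4];print('  lowest px',u[k],v[k])
    # tip by two rays
    for n in ['s','d']:
        c=ld(n+tag);P=pts(c)
        Q=P[(np.hypot(P[...,0]-.503,P[...,1]-.056)<.04)&(P[...,2]>.054)&(P[...,2]<.066)]
        if len(Q)>20: print(n,'rim',len(Q),[np.round(x,1) for x in cv2.minEnclosingCircle((Q[:,:2]*1000).astype(np.float32))],np.median(Q[:,2]).round(4))
if __name__=='__main__': run(sys.argv[1])
E
python3 ax.py 13
python3 - <<'E'
import sys;sys.path.insert(0,'.')
import cv2,os;os.chdir('.')
a=cv2.imread('pics/d13.png')[130:230,190:290];b=cv2.imread('pics/s13.png')[100:200,150:250]
import numpy as np
cv2.imwrite('pics/k13.png',cv2.resize(np.hstack([a,b]),None,fx=4,fy=4,interpolation=2))
E
```

```text
s 154 zmin [0.184 0.187 0.193 0.196 0.199 0.201] cone 21 [ 0.4828 -0.0683  0.2071] shank bbox mid [ 0.4843 -0.0687  0.2619] [ 0.4862 -0.067   0.2618] 104
  lowest px [205 206 206 206 206] [154 154 155 156 157]
d 126 zmin [0.183 0.185 0.189 0.189 0.19  0.193] cone 24 [ 0.4803 -0.0709  0.2046] shank bbox mid [ 0.4781 -0.0714  0.2625] [ 0.4775 -0.076   0.2621] 74
  lowest px [248 249 248 249 249] [203 203 204 204 205]
s rim 89 [array([505.6,  55.5]), np.float64(25.4)] 0.0588
d rim 66 [array([505.9,  55.9]), np.float64(26.8)] 0.0576
```

View pics/k13.png

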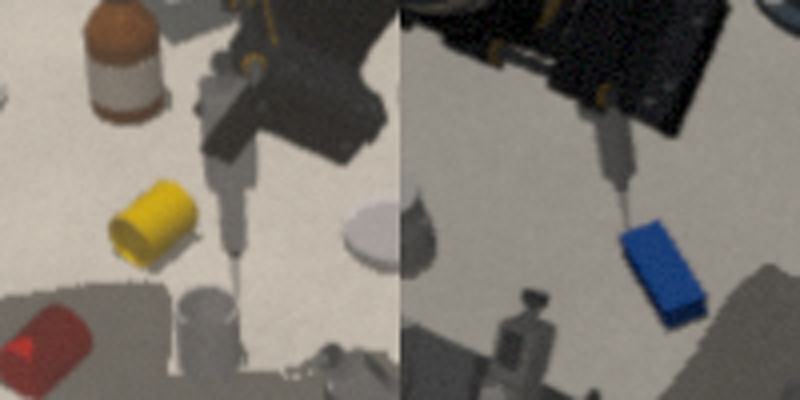

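```bash
cat > tri.py <<'E'
from h import *
def ray(c,u,v):
    d=c['R'].T@np.linalg.inv(c['K'])@[u,v,1];return -c['R'].T@c['t'],d/np.linalg.norm(d)
def tri(ts,us,td,ud):
    A=np.zeros((3,3));b=np.zeros(3);L=[]
    for t,u in((ts,us),(td,ud)):
        o,d=ray(ld(t),*u);M=np.eye(3)-np.outer(d,d);A+=M;b+=M@o;L.append((o,d))
    X=np.linalg.solve(A,b);return X,[np.linalg.norm(np.cross(X-o,d)) for o,d in L]
E
python3 - <<'E'
from tri import *
print('tip',tri('s13',(206.2,157.5),'d13',(248.7,205)))
# shank bottom (z=51) mid and handle foot (z=106): px from crops/4
print('cone top',tri('s13',(150+622/4-100,100+183/4),'d13',(190+235/4,130+250/4)))
print('foot',tri('s13',(150+617/4-100,100+178/4),'d13',(190+233/4,130+187/4)))
st()
E
```

```text
tip (array([ 0.48126221, -0.06880176,  0.1814683 ]), [np.float64(0.00012354212101646665), np.float64(0.00012354212101645028)])
cone top (array([ 0.48227412, -0.06709936,  0.22544814]), [np.float64(0.001461045954980238), np.float64(0.0014610459549802962)])
foot (array([ 0.49703454, -0.05499182,  0.25855279]), [np.float64(0.00884792056083508), np.float64(0.008847920560835025)])
t 14.32 p [ 0.4808 -0.069   0.338 ] z [-0.54   0.167 -0.825] y [0.294 0.956 0.001] q [-0.35  0.51  1.32 -0.03  1.91 -1.63] F [ 0.5 -1.  -0.9] w 0.0278
```

The tip is at (0.481, -0.069, 0.1815), straight below the TCP to within 1°. The rim centre is at (0.5058, 0.0557, 0.060). I'll go above it first.

Run:
```python
from h import *
R=Ro.from_quat(telemetry.get_obs()['tool_rot']).as_matrix()
delta([.5053,.0555,.30],R);delta([.5053,.0555,.2365],R)
```

```text
d mm [-10.7 126.2  38.9] r [0. 0. 0.] | 0.133 0.0
d mm [-46.6 126.2  91.3] r [0. 0. 0.] | 0.163 0.0
```

>>> {"api": "step_arm", "payload": {
  "targets": [
    {"dx":-0.001,"dy":0.018,"dz":0.004,"rx":0,"ry":0,"rz":0},
    {"dx":-0.003,"dy":0.048,"dz":0.012,"rx":0,"ry":0,"rz":0},
    {"dx":-0.006,"dy":0.08,"dz":0.022,"rx":0,"ry":0,"rz":0},
    {"dx":-0.009,"dy":0.11,"dz":0.033,"rx":0,"ry":0,"rz":0},
    {"dx":-0.0107,"dy":0.1262,"dz":0.0389,"rx":0,"ry":0,"rz":0}
  ]
}}

```text
time: 14.95
position: [0.5048, 0.057, 0.3002]
tool_rot: [0.141, 0.945, 0.044, -0.292]
ft_force: [-0.3, -1.0, -0.6]
grip_width: 0.0278
```

Run:
```python
from h import *
st();delta([.5053,.0555,.2365],tool(-34.4,-17))
snap('side','d14.png')
a=cv2.imread('pics/d14.png')[110:260,150:350]
cv2.imwrite('pics/k14.png',cv2.resize(a,None,fx=3.5,fy=3.5,interpolation=2))
```

```text
t 14.95 p [0.5048 0.057  0.3002] z [-0.539  0.167 -0.825] y [0.293 0.956 0.001] q [-0.16  0.57  1.33  0.08  1.84 -1.43] F [-0.3 -1.  -0.6] w 0.0278
d mm [-36.7  -1.3  52. ] r [0.1 0.  0. ] | 0.064 0.1
```

View pics/k14.png

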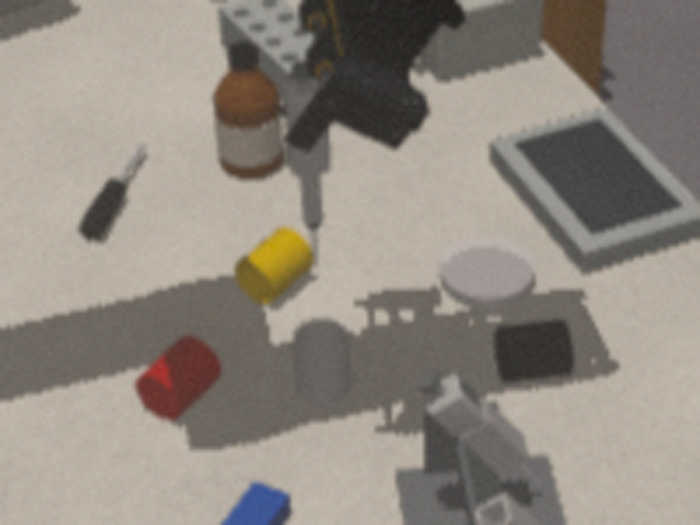

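The pipette hangs over the cup, with its tip at inset (315,255) and the cup at (322,360). I'll descend to the final height.

>>> {"api": "step_arm", "payload": {
  "targets": [
    {"dx":-0.006,"dy":-0.0005,"dz":0.009,"rx":0,"ry":0,"rz":0},
    {"dx":-0.016,"dy":-0.001,"dz":0.023,"rx":0,"ry":0,"rz":0},
    {"dx":-0.026,"dy":-0.0013,"dz":0.037,"rx":0,"ry":0,"rz":0},
    {"dx":-0.033,"dy":-0.0013,"dz":0.047,"rx":0,"ry":0,"rz":0},
    {"dx":-0.0365,"dy":-0.0013,"dz":0.0515,"rx":0,"ry":0,"rz":0}
  ]
}}

```text
time: 15.62
position: [0.5051, 0.0567, 0.2353]
tool_rot: [0.141, 0.944, 0.045, -0.293]
ft_force: [-0.0, 0.1, -0.7]
grip_width: 0.0278
```

>>> {"api": "step_arm", "payload": {
  "targets": [
    {"dx":0,"dy":0,"dz":0,"rx":0,"ry":0,"rz":0},
    {"dx":0,"dy":0,"dz":0,"rx":0,"ry":0,"rz":0},
    {"dx":0,"dy":0,"dz":0,"rx":0,"ry":0,"rz":0},
    {"dx":0,"dy":0,"dz":0,"rx":0,"ry":0,"rz":0},
    {"dx":0,"dy":0,"dz":0,"rx":0,"ry":0,"rz":0}
  ]
}}

```text
time: 16.25
position: [0.5052, 0.0567, 0.2355]
tool_rot: [0.141, 0.945, 0.045, -0.293]
ft_force: [0.0, -0.3, -0.8]
grip_width: 0.0277
```

Run:
```python
from h import *
st();snap('side','d15.png');snap('scene','s15.png')
a=cv2.imread('pics/d15.png')[150:250,190:290];b=cv2.imread('pics/s15.png')[140:240,200:300]
cv2.imwrite('pics/k15.png',cv2.resize(np.hstack([a,b]),None,fx=4,fy=4,interpolation=2))
import ax;ax.run('15')
```

```text
t 16.25 p [0.5052 0.0567 0.2355] z [-0.541  0.168 -0.824] y [0.293 0.956 0.002] q [-0.16  0.64  1.39  0.08  1.71 -1.44] F [ 0.  -0.3 -0.8] w 0.0277
s 245 zmin [0.045 0.045 0.046 0.046 0.046 0.046] cone 159 [0.508  0.0556 0.0596] shank bbox mid [0.5085 0.0554 0.1583] [0.5108 0.0561 0.1574] 68
  lowest px [247 249 250 251 252 253 254 255 256 252 253] [210 210 210 210 210 210 210 210 210 211 211]
d 231 zmin [0.045 0.046 0.046 0.046 0.046 0.046] cone 149 [0.5058 0.0552 0.0606] shank bbox mid [0.5022 0.0488 0.1599] [0.502  0.0488 0.1606] 61
  lowest px [239 240 241 242] [215 215 215 215]
s rim 82 [array([505.8,  56.8]), np.float64(25.9)] 0.0594
d rim 66 [array([506.4,  54.2]), np.float64(26.5)] 0.0573
```

View pics/k15.png

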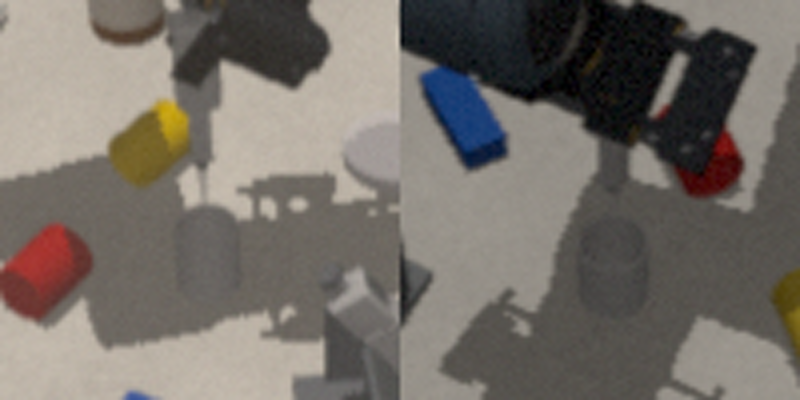

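View pics/s15.png

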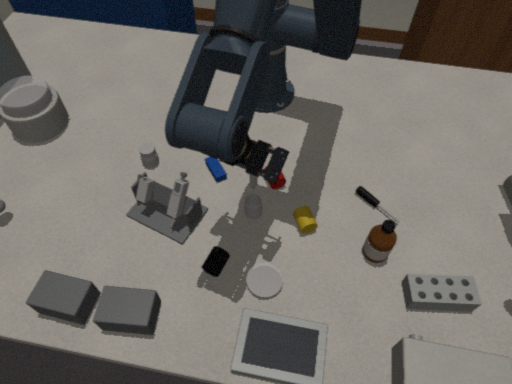

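The cup is at scene (253,207), with the tip just above it. Last check is the cone points alone, and whether anything else moved.

Run:
```python
from h import *
for n in 'sd':
    c=ld(n+'15');P=pts(c)
    Q=P[(np.hypot(P[...,0]-.505,P[...,1]-.056)<.02)&(P[...,2]>.068)&(P[...,2]<.118)]
    print(n,len(Q),np.sort(Q[:,2])[:5].round(4),Q.mean(0).round(4),Q[Q[:,2]<.1].mean(0).round(4))
c0=ld('scene0');c=ld('s15');P0,P=pts(c0),pts(c)
for nm,x,y,r in [('jar',.385,-.29,.04),('blue',.38,-.085,.05),('yellow',.52,.2,.05),('black',.685,-.006,.05),('dish',.703,.124,.055),('bottle',.567,.395,.04),('driver',.417,.393,.07),('short',.545,-.13,.05)]:
    z0=.11 if nm=='short' else .01
    f=lambda P:P[(np.hypot(P[...,0]-x,P[...,1]-y)<r)&(P[...,2]>z0)&(P[...,2]<.2)].mean(0).round(4)
    print(nm,f(P0),f(P))
```

```text
s 15 [0.084  0.0849 0.0872 0.0886 0.0909] [0.5058 0.0556 0.0985] [0.5054 0.0558 0.0901]
d 18 [0.0842 0.085  0.0853 0.0862 0.0907] [0.5049 0.0552 0.0991] [0.5048 0.0556 0.0907]
jar [ 0.3906 -0.2936  0.0599] [ 0.3957 -0.2835  0.0476]
blue [ 0.3861 -0.0823  0.0239] [ 0.3878 -0.0818  0.0237]
yellow [0.5246 0.2005 0.0406] [0.5247 0.2005 0.0404]
black [ 0.6878 -0.0022  0.0425] [ 0.6877 -0.0022  0.0425]
dish [0.7059 0.1242 0.0166] [0.706  0.1245 0.0165]
bottle [0.5813 0.3891 0.0849] [0.5813 0.3891 0.0849]
driver [0.4081 0.3776 0.0206] [0.4082 0.3773 0.0209]
short [ 0.5534 -0.1237  0.135 ] [ 0.5531 -0.1238  0.135 ]
```

Run:
```python
from h import *
st();print(np.abs(telemetry.get_obs()['joint_velocities']).max());robot.hand_in()
```

```text
t 16.35 p [0.5052 0.0567 0.2354] z [-0.541  0.168 -0.824] y [0.293 0.956 0.002] q [-0.16  0.64  1.39  0.08  1.71 -1.44] F [-0.2 -0.8 -1.1] w 0.0278
0.0010227527129212388
the job is handed in; nothing more can be done
```

I stood the white cup upright at about (0.506, 0.056) and let go of it. I then drew the longer pipette from the stand, turned it upright with its tip down, and handed in at 16.4 s still holding it over the cup.

**Last checks:**
- **Tip position:** the tip is about 1 mm from the centre of the cup's mouth.
- **Tip height:** it works out to about 19 mm above the rim from the arm pose. The depth images put the lowest visible points at 24 mm, but they miss the very thin end.
- **Tilt:** less than about 1°, triangulated just before the last two moves; the final views agree with it.
- **Hold:** the grip measured 27.8 mm across the 28 mm handle. The arm was still, and there was no sign of contact with the cup.
- **Other objects:** the short pipette, dish, bottle, driver, and the yellow and black cups had not moved. The jar and slide box read 11 mm and 2 mm off in the last view. I put that down to the changed view: the pipette no longer hides part of the jar, and the arm now hangs near the box. I did not check this further. The red cup was not measured, because the gripper hid part of it.

**Failed along the way:** my first forward tilt of 30° put a wrist joint at its limit, so I gripped the cup at 10° instead. One move call was refused for missing keys and moved nothing.

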